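# Put a carton of column parts away in the bench-top drawer

### The job

Put the thicker carton away: pull the drawer of the small steel unit at the right-hand end of the bench wide open by its handle, lay the carton flat on the drawer's floor (it is the one on the left, near the bench's front edge; do not drop it in), let go, and then push the drawer fully shut without slamming it. Leave the thinner carton, the beaker and the brown reagent bottle where they are.

Things in the scene. Friction and masses are not known exactly. Their poses are not given: they have to be found in the camera images.
- drawer (a joint): slide of the drawer in the small grey steel unit (unit 160 mm deep, 140 wide, 105 high, fixed, its white front faces the robot). Metres: 0 = shut, grows as it is pulled out toward the robot, stop at 0.115. Starts at 0 to 0.012; needs about 2 N to move, a little more when moved fast; no latch; stays where it is left. Pulled out by D it uncovers D - 4 mm of its inside length
- drawer_handle (a point): middle of the drawer's handle, a level round steel bar 11 mm thick and 90 mm long on two posts 38 mm either side of its middle. Bar axis 35 mm in front of the drawer's front (29 mm free between), 35 mm below the unit's top, 70 mm above the bench. Moves with the drawer; its x axis points into the unit (the drawer opens along -x), y along the bar, z up
- drawer_floor (a point): centre of the drawer's inner floor, on its upper face (17 mm above the bench); moves with the drawer; axes as the handle's. Inside: 132 mm along x, 116 mm along y; side and back walls 4 mm thick, 48 mm high. Inner face of the front wall at x = -0.066, outer face of the front panel (its top 84 mm above this floor) at x = -0.082. The unit's top covers the part still inside
- carton_center (a point): centre of the thicker carton, a closed pale card box 55 mm (x) by 85 mm (y) by 35 mm high (z), lying flat on the bench left of centre, 17.5 mm above the bench, turned up to 0.5 rad; about 0.04 to 0.09 kg
- carton: the same carton; origin at the centre of its underside, axes as its centre's. It fits the drawer with its long side along the slide, held by its long sides (the drawer's low side walls leave room for the fingers; the high front panel does not). A tall instrument stands on the left from y = 0.16 on, its front at x = 0.42: come down on the carton from above and keep to the right of it
- thin_carton: the thinner carton, 60 x 90 x 22 mm, lying on the bench in the middle; origin at the centre of its underside, z up; to be left alone
- beaker: clear glass beaker, 45 mm across, 56 mm high, standing between the thinner carton and the drawer unit; origin at the centre of its underside, z up. The round sampler carousel behind it (400 mm across, centre at x 0.64, y -0.16, disc from 134 to 189 mm above the bench, a tall hood over its far part) is solid, and overhangs part of the drawer unit, not its handle
- reagent: brown reagent bottle with a screw cap, 56 mm across, 112 mm high, beyond the thicker carton; origin at the centre of its underside, z up. (At the bench's right end, y = -0.465, a solid end panel rises 260 mm above the bench, 10 to 20 mm beside the drawer unit)

How it is judged:
By the outcome, as a careful person would: the job done as asked, in the order asked, and still so for the second after the job is handed in, with the robot touching nothing.
It also fails if it takes over 72 s, if anything falls off the work surface, if the arm or the gripper's body presses on something with over 40 N, if the wrist force passes 120 N, or if a joint passes its speed limit or range.

### The arm

A 6-joint arm with a two-finger parallel gripper is mounted at the origin on a cart in front of the work surface, level with it; the furniture and walls round the work are solid. World frame = base frame: x ahead of the robot, y to its left, z up, the work surface at z = 0. Lengths are in m, angles in rad, forces in N, time in s.
With the tool pointing down it reaches from about 0.2 to 0.875 m from the base axis. Payload 3.4 kg.
Tool frame: the origin (TCP) lies between the finger pads; the fingertips stand 25 mm ahead of it and the grasp point (between the pads) lies 6 mm ahead of it (r.nose_length is the z of the fingertips in the tool frame, in m); z points along the fingers, y is the line along which they close (so a half turn about z gives the same grasp; the last joint's range is limited). The gripper opens to 94 mm and grips with 3 to 60 N. Pads are 16 mm wide; open, the fingers measure 119 mm over their backs; the gripper's body (75 mm by 177 mm) begins 78 mm behind the grasp point.
Start: joints at [1.193, 0.276, 1.505, -0, 1.361, -0.121], TCP at [0.146, 0.556, 0.23] pointing down, gripper open.
Joint ranges: [-2.89, 2.89], [-0.75, 2.08], [0.22, 2.7], [-1.18, 4.32], [0.11, 2.71], [-2.7, 2.7]. Speed limits (rad/s): [2.57, 2.57, 3.14, 3.14, 3.14, 3.14].

### API

Orientations are given as a unit quaternion [w, x, y, z].
In Python, from plant import r, gripper_to, inverse_kinematics, vision, models, telemetry gives the robot as it stands. Calls block until the motion is done:
- r.move_to(position, orientation): joint-space move of the TCP to a pose.
- r.move_l(position, rot=None, vel=0.15, guard=None): straight line of the TCP; rot=None keeps the orientation; vel is the mean speed in m/s. With guard (N) it stops when the force on the tool has changed by that much, and returns True; else False.
- r.movej(angles): joint-space move.
- gripper_to(opening, f_grip=None): finger opening in m; f_grip is the grip in N (None keeps the last); returns when the fingers have stopped.
- r.hold(seconds).
- inverse_kinematics(position, orientation): joint angles nearest the present ones, or None.
- vision.snapshot(name): name is "side" or "top"; returns the picture (480x640x3 uint8, red, green, blue); there is no depth.
- vision.get_calibration(name): a dict with "fx", "fy", "cx", "cy" (pixels), "position" and "orientation" of the camera in the world. Camera axes: x right, y down, z forward; pixel columns grow to the right and rows downward; lengths in m; the calibration is good to about 2 mm. A picture is of the moment at which its call begins. get_calibration takes no time and is no camera call.
A pose or a line that the arm cannot do raises r.PlanningError and nothing moves.
- r.sign_off(): hands the job in; it is judged then, once.
Trained networks look in the newest picture that a camera, given by its name, has taken for a name from the list of things; names that differ only in an ending like _2 or _b are one class to them, and where a whole thing is asked for, a point or a joint stands for the part that bears it (a point fixed in the world has none). Each returns a list of dicts, best first, with "score" (0 to 1); they miss things now and then, are a little off and sometimes report something else, mostly with a low value. They report only what shows in the picture. A call takes as long as a camera call.
- models.boxes_of(thing, camera): "at" ([x, y, z] in m, in world coordinates, good to about 4 mm: the middle of the surface that is visible of it).
- models.regions_of(thing, camera): "pixels" (480x640 bool, what is visible of it).
- models.mark_of(thing, camera): "at" ([x, y, z] in m, in world coordinates, good to about 4 mm: a listed point, or the origin of a listed thing).
Readings, each from a call of its own:
- telemetry.current_t(): time.
- telemetry.current_joints(): joint angles.
- telemetry.current_dq(): joint speeds.
- telemetry.current_joint_efforts(): joint torques, N m.
- telemetry.current_ee_pos(): TCP position.
- telemetry.current_tool_rot(): TCP orientation.
- telemetry.current_wrist_force(): force on the tool from outside, world axes, zero at the start.
- telemetry.current_torque(): the same for the moment, N m.
- telemetry.current_opening(): finger opening in m.
- telemetry.current_finger_force(): force on a finger pad.
Only numpy, scipy, OpenCV 4.12 (cv2) and the standard library are available. Lean on these libraries where they do the work, as an engineer would, in place of code of your own. Each camera call takes 0.05 s, during which the arm holds its last target. There are 200 camera calls.

## Working session

There is one attempt and no reset: what is moved stays moved. The work goes in short steps, each a Python script; the robot and the scene stay as the last script left them, time stands still between calls to the robot, and variables do not carry over. Pictures are saved under pics/ and viewed, at most 10 in all, crops included, and the job is handed in when it is done.

```bash
ls; mkdir -p pics; python3 - <<'E'
from plant import r, vision, models, telemetry
import cv2, numpy as np
for c in("top","side"):
    im=vision.snapshot(c); cv2.imwrite(f"pics/{c}0.png",im[:,:,::-1])
    k=vision.get_calibration(c); print(c,{a:np.round(b,4) for a,b in k.items()})
    for n in("drawer_handle","drawer_floor","carton_center","carton","thin_carton","beaker","reagent"):
        print(n,[(np.round(d["at"],3),round(d["score"],2)) for d in models.mark_of(n,c)[:2]])
    m=models.regions_of("carton",c)
    if m:
        p=m[0]["pixels"]; ys,xs=np.nonzero(p); print("carton px",cv2.minAreaRect(np.c_[xs,ys].astype(np.float32)),p.sum(),m[0]["score"])
print(telemetry.current_t(),telemetry.current_tool_rot(),telemetry.current_opening(),r.nose_length)
E
```

```text
pics
top {'fx': np.float64(534.7031), 'fy': np.float64(534.7031), 'cx': np.float64(313.2808), 'cy': np.float64(241.6719), 'position': array([ 0.2991, -0.1227,  1.188 ]), 'orientation': array([-0.0617,  0.7121, -0.6954,  0.0745])}
drawer_handle [(array([ 0.416, -0.21 ,  0.002]), 0.68), (array([ 0.445, -0.376,  0.07 ]), 0.59)]
drawer_floor [(array([ 0.424, -0.115, -0.   ]), 0.75), (array([0.426, 0.067, 0.017]), 0.36)]
carton_center [(array([0.428, 0.067, 0.018]), 0.8)]
carton [(array([0.428, 0.07 , 0.005]), 0.59)]
thin_carton [(array([ 0.425, -0.114, -0.001]), 0.76)]
beaker [(array([ 0.418, -0.212,  0.003]), 0.72), (array([0.428, 0.072, 0.002]), 0.34)]
reagent [(array([ 0.569,  0.104, -0.   ]), 0.89)]
carton px ((215.1793212890625, 284.6517333984375), (26.74064826965332, 41.439697265625), 85.2363510131836) 1067 0.57
side {'fx': np.float64(486.381), 'fy': np.float64(486.381), 'cx': np.float64(313.0398), 'cy': np.float64(239.4916), 'position': array([ 0.2622, -0.502 ,  0.8139]), 'orientation': array([-0.2569,  0.9167, -0.2937,  0.0867])}
drawer_handle [(array([ 0.446, -0.379,  0.071]), 0.67)]
drawer_floor []
carton_center [(array([0.426, 0.068, 0.016]), 0.58)]
carton [(array([0.423, 0.068, 0.001]), 0.67), (array([ 0.421, -0.21 , -0.004]), 0.16)]
thin_carton [(array([ 0.422, -0.111,  0.001]), 0.89)]
beaker [(array([ 0.421, -0.212, -0.004]), 0.72), (array([0.568, 0.098, 0.004]), 0.32)]
reagent [(array([0.569, 0.1  , 0.002]), 0.97)]
carton px ((209.8830108642578, 206.69058227539062), (49.38932800292969, 32.189064025878906), 47.48955535888672) 1406 0.6
0.9 [2.19313913e-05 1.28050938e-01 9.91767588e-01 8.91300851e-05] 0.09408121849268548 0.025
```

View pics/top0.png

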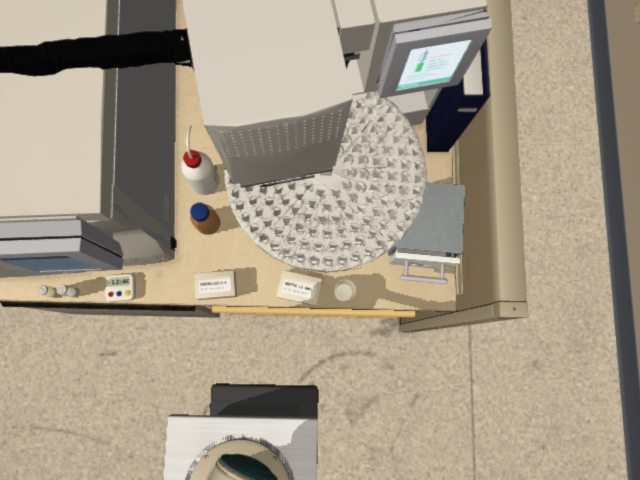

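View pics/side0.png

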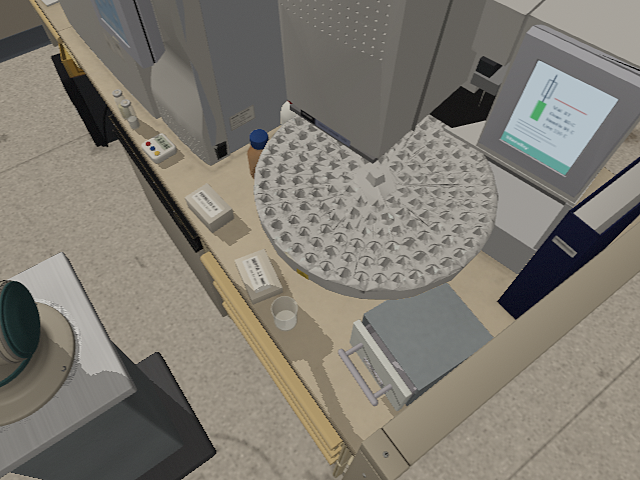

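The top view shows the thick carton at (215,285), the thin one at (299,288), the beaker at (345,290) and the handle bar from about (402,279) to (447,282). In the side view the bar's middle is near (362,378). The network marks agree with this, except the first top "drawer_handle" hit, which is actually the beaker. Next I'll refine the carton pose and the handle line.

```bash
cat > h.py <<'E'
from plant import r, gripper_to, inverse_kinematics, vision, models, telemetry
import numpy as np, cv2
from scipy.spatial.transform import Rotation as R
from scipy.optimize import minimize
def cam(c):
    k=vision.get_calibration(c); q=k["orientation"]
    return k,R.from_quat([q[1],q[2],q[3],q[0]]).as_matrix(),np.array(k["position"])
def proj(P,c):
    k,M,t=cam(c); p=(np.atleast_2d(P)-t)@M
    return np.c_[k["fx"]*p[:,0]/p[:,2]+k["cx"],k["fy"]*p[:,1]/p[:,2]+k["cy"]]
def back(uv,z,c):
    k,M,t=cam(c); d=M@np.array([(uv[0]-k["cx"])/k["fx"],(uv[1]-k["cy"])/k["fy"],1]); return t+d*(z-t[2])/d[2]
def box(x,y,a,z0,sx,sy,sz):
    o=np.array([[i*sx/2,j*sy/2,k*sz] for i in(-1,1) for j in(-1,1) for k in(0,1)])
    return R.from_euler("z",a).apply(o)+[x,y,z0]
def down(a):
    "tool down, closing line (tool y) at world angle a"
    y=np.array([np.cos(a),np.sin(a),0]); z=np.array([0,0,-1.]); 
    q=R.from_matrix(np.c_[np.cross(y,z),y,z]).as_quat(); return [q[3],*q[:3]]
def fitbox(masks,x0,z0,size,fixed_yaw=False):
    S=4
    def cost(p):
        e=0
        for c,m in masks.items():
            h=cv2.convexHull(proj(box(p[0],p[1],p[2],z0,*size),c).astype(np.float32)).reshape(-1,2)
            o=h.mean(0)-50; im=np.zeros((100*S,100*S),np.uint8)
            cv2.fillPoly(im,[np.round((h-o+.5)*S*16).astype(np.int32)],1,shift=4)
            A=np.array([[S,0,-o[0]*S+S/2],[0,S,-o[1]*S+S/2]],np.float32)
            mm=cv2.warpAffine(m.astype(np.uint8),A,(100*S,100*S),flags=cv2.INTER_NEAREST)
            e+=1-(im&mm).sum()/max(1,(im|mm).sum())
        return e
    b=min((minimize(cost,[x0[0],x0[1],a],method="Nelder-Mead",options=dict(initial_simplex=[[x0[0],x0[1],a],[x0[0]+.006,x0[1],a],[x0[0],x0[1]+.006,a],[x0[0],x0[1],a+.15]])) for a in np.arange(-.5,.51,.25)+(x0[2] if len(x0)>2 else 0)),key=lambda s:s.fun)
    return b.x,b.fun
E
python3 - <<'E'
from h import *
ms={}
for c in("top","side"):
    vision.snapshot(c); ms[c]=models.regions_of("carton",c)[0]["pixels"]
    print(c,fitbox({c:ms[c]},[.427,.068],0,(.055,.085,.035)))
print(fitbox(ms,[.427,.068],0,(.055,.085,.035)))
for uv in((402,279),(447,282),(425,280.5)): print(back(uv,.07,"top"))
for c in("top","side"):
    for P in ([.446,-.378,.07],): print(c,proj(P,c))
im=cv2.imread("pics/top0.png")[170:300,380:480]; a=cv2.resize(im,None,fx=4,fy=4,interpolation=cv2.INTER_CUBIC)
im=cv2.imread("pics/side0.png")[320:420,320:420]; b=cv2.resize(im,None,fx=4,fy=4,interpolation=cv2.INTER_CUBIC)
out=np.zeros((520,800,3),np.uint8); out[:,:400]=a; out[:400,400:]=b; cv2.imwrite("pics/crop0.png",out)
p0=telemetry.current_ee_pos()
for P,o in (([.446,-.39,.076],0),([.446,-.39,.076],np.pi),([.33,-.39,.076],0),([.445,-.368,.05],np.pi/2),([.445,-.368,.05],-np.pi/2),([.428,.068,.03],0),([.428,.068,.03],np.pi)):
    q=inverse_kinematics(P,down(o)); print(P,round(o,2),None if q is None else np.round(q,2))
E
```

```text
top (array([0.42639943, 0.07006428, 0.09673438]), np.float64(0.038290146888925514))
side (array([0.4266746 , 0.07092999, 0.0888593 ]), np.float64(0.036602534021586086))
(array([0.42691026, 0.07056215, 0.09690957]), np.float64(0.07944812859541284))
[ 0.44231655 -0.32949589  0.07      ]
[ 0.43826458 -0.42472134  0.07      ]
[ 0.4403169  -0.37815278  0.07      ]
top [[424.87869805 277.82049233]]
side [[359.51721415 377.61153234]]
[0.446, -0.39, 0.076] 0 [-0.84  0.42  1.69 -0.    1.03 -0.84]
[0.446, -0.39, 0.076] 3.14 [-0.84  0.42  1.69 -0.    1.03  2.31]
[0.33, -0.39, 0.076] 0 [-1.    0.32  1.87 -0.    0.95 -1.  ]
[0.445, -0.368, 0.05] 1.57 [-0.81  0.43  1.75 -0.    0.95 -2.38]
[0.445, -0.368, 0.05] -1.57 [-0.81  0.43  1.75 -0.    0.95  0.76]
[0.428, 0.068, 0.03] 0 [-0.    0.29  2.09 -0.    0.77 -0.  ]
[0.428, 0.068, 0.03] 3.14 None
```

View pics/crop0.png

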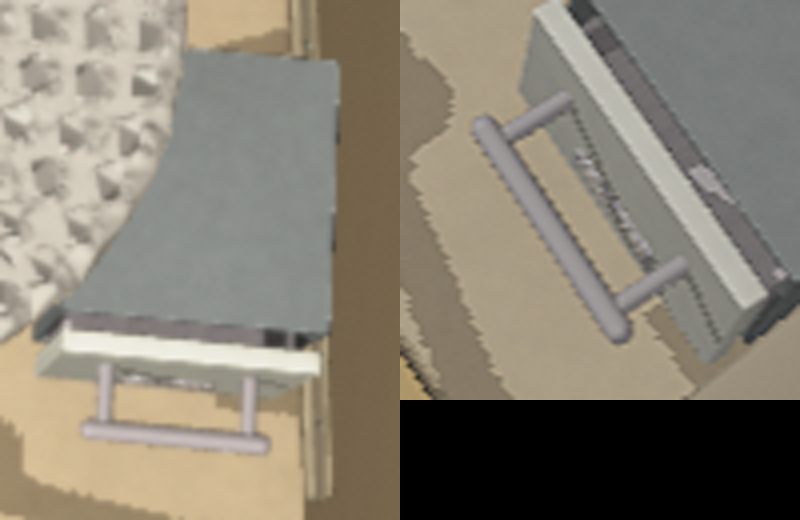

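The crop shows the handle bar ends at (401,277)–(447,281) in the top view and (341,351)–(375,403) in the side view. The drawer is slightly ajar. I'll use these to get the handle's yaw.

```bash
python3 - <<'E'
from h import *
for c,a,b in(("top",(401.2,277.2),(446.7,281.2)),("side",(341,351),(375,403.2))):
    A,B=back(a,.071,c),back(b,.071,c); d=A-B
    print(c,(A+B)/2,np.linalg.norm(d),"yaw",np.arctan2(-d[0],d[1]))
# unit top right edge & front-panel top edge (z=.101), right edge z=.105
A,B=back((380+337/4,170+62/4),.105,"top"),back((380+328/4,170+335/4),.105,"top");print("right edge",A,B,"yaw",np.arctan2((A-B)[1],(A-B)[0]))
A,B=back((380+65/4,170+335/4),.101,"top"),back((380+318/4,170+357/4),.101,"top");d=A-B;print("front",A,B,np.arctan2(-d[0],d[1]))
A,B=back((320+145/4,320+5/4),.101,"side"),back((320+362/4,320+300/4),.101,"side");d=A-B;print("front",A,B,np.arctan2(-d[0],d[1]))
E
```

```text
top [ 0.44289257 -0.37575838  0.071     ] 0.09639893704692681 yaw -0.06377743043007923
side [ 0.44445293 -0.37492106  0.071     ] 0.0930737556120443 yaw -0.0783650106402071
right edge [ 0.64038333 -0.45742529  0.105     ] [ 0.4933414  -0.44796815  0.105     ] yaw -0.06422746387809031
front [ 0.49060003 -0.31235488  0.101     ] [ 0.48236526 -0.44359831  0.101     ] -0.06266203558958788
front [ 0.48892612 -0.31143046  0.101     ] [ 0.48252838 -0.44543911  0.101     ] -0.04770497248661721
```

```bash
cat >> h.py <<'E'
YAW=-0.063; U=np.array([np.cos(YAW),np.sin(YAW),0]); V=np.array([-np.sin(YAW),np.cos(YAW),0])
def st(s=""): print(s,round(telemetry.current_t(),2),np.round(telemetry.current_ee_pos(),4),np.round(telemetry.current_wrist_force(),1),round(telemetry.current_opening(),4))
E
python3 - <<'E'
from h import *
H=np.array([.4435,-.3755,.07])
q=inverse_kinematics([.09,.33,.3],down(1.3)); print(q)
r.move_to([.09,.33,.3],telemetry.current_tool_rot()); st()
P=H-.010*V; P[2]=.076
r.move_to([.33,-.2,.24],down(YAW)); st()
gripper_to(.031)
r.move_to(P+[0,0,.1],down(YAW)); st()
print(r.move_l(P,vel=.1,guard=6)); st("down")
gripper_to(.0,f_grip=30); st("grip"); print(telemetry.current_finger_force())
E
```

```text
[ 1.10023306e+00 -1.26536699e-01  1.78281113e+00 -4.44089210e-16
  1.48531822e+00 -1.99766943e-01]
 2.06 [0.0905 0.3311 0.3001] [ 0.4 -0.2 -0.7] 0.0939
 4.16 [ 0.3304 -0.1995  0.24  ] [-0.4 -0.9  0.1] 0.0942
 6.13 [ 0.4424 -0.3844  0.1762] [-0.7 -0.  -0.3] 0.031
False
down 7.28 [ 0.4433 -0.3859  0.0767] [0.1 0.1 0.4] 0.0313
grip 7.75 [ 0.4434 -0.3857  0.0765] [0.6 0.7 2.2] 0.0099
29.99804198741913
```

```bash
python3 - <<'E'
from h import *
p=np.array(telemetry.current_ee_pos()); 
g=r.move_l(p-.122*U,vel=.06,guard=14); st(f"pull {g}")
q=np.array(telemetry.current_ee_pos()); print("travel",np.linalg.norm(q-p),(p-q)@V)
r.hold(.2); st("held"); print(telemetry.current_finger_force())
E
```

```text
pull True 9.33 [ 0.3384 -0.3786  0.0765] [ 0.3 -0.6  1.9] 0.01
travel 0.10524010505597907 -0.0005187817134428381
held 9.53 [ 0.3384 -0.3786  0.0764] [-0.9  0.   1.1] 0.0103
29.998236000537872
```

```bash
python3 - <<'E'
from h import *
p=np.array(telemetry.current_ee_pos())
gripper_to(.031); st("rel")
r.move_l(p+[0,0,.12],vel=.2)
r.move_to([.36,.03,.2],down(.097)); gripper_to(.094)
for c in("top","side"):
    im=vision.snapshot(c); cv2.imwrite(f"pics/{c}1.png",im[:,:,::-1])
    for n in("drawer_handle","drawer_floor","carton","thin_carton","beaker"):
        print(c,n,[(np.round(d["at"],3),round(d["score"],2)) for d in models.mark_of(n,c)[:2]])
a=cv2.imread("pics/top1.png")[180:330,380:480]; b=cv2.imread("pics/side1.png")[290:440,280:380]
cv2.imwrite("pics/crop1.png",cv2.resize(np.hstack([a,b]),None,fx=4,fy=4,interpolation=cv2.INTER_CUBIC)); st()
E
```

```text
rel 10.07 [ 0.3397 -0.3788  0.0768] [-0.2  0.1 -0.7] 0.0314
top drawer_handle [(array([ 0.339, -0.368,  0.067]), 0.82)]
top drawer_floor [(array([ 0.45 , -0.377,  0.019]), 0.61)]
top carton []
top thin_carton [(array([ 0.424, -0.113, -0.003]), 0.68)]
top beaker [(array([ 0.417, -0.213, -0.   ]), 0.7)]
side drawer_handle [(array([ 0.339, -0.369,  0.072]), 0.57)]
side drawer_floor [(array([ 0.456, -0.373,  0.017]), 0.56)]
side carton [(array([ 0.422,  0.066, -0.003]), 0.62), (array([0.427, 0.068, 0.013]), 0.59)]
side thin_carton []
side beaker [(array([ 0.42 , -0.209, -0.002]), 0.95)]
 14.01 [0.36 0.03 0.2 ] [0.5 0.4 0.3] 0.0942
```

View pics/crop1.png

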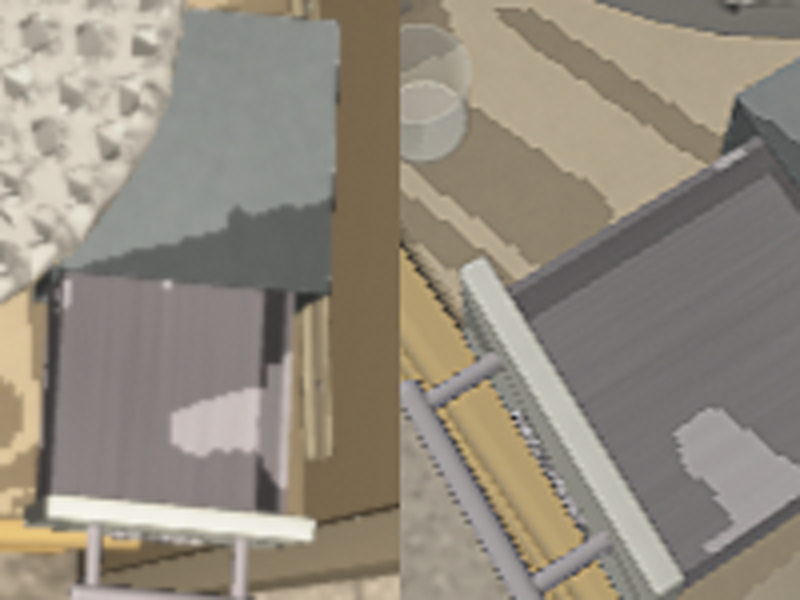

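The drawer is wide open with its floor clear: in the top-view crop the floor spans about (55..265, 280..510), and the unit is unmoved. The gripper body would graze the carousel if I held the carton at its centre. I'll grip it 20 mm toward the end that will face the robot.

```bash
python3 - <<'E'
from h import *
a=.097; C=np.array([.4269,.0706,0])-.020*np.array([-np.sin(a),np.cos(a),0])
r.move_to(C+[0,0,.13],down(a))
g=r.move_l(C+[0,0,.031],vel=.12,guard=6); st(f"down {g}")
gripper_to(0,f_grip=20); st("grip"); print(telemetry.current_finger_force())
r.move_l(C+[0,0,.2],vel=.15); st("up")
r.move_to([.33,-.15,.22],down(YAW-np.pi/2)); st("via"); print(np.round(telemetry.current_joints(),2))
for c in("top","side"):
    im=vision.snapshot(c); cv2.imwrite(f"pics/{c}2.png",im[:,:,::-1])
E
```

```text
down False 15.47 [0.4294 0.0506 0.0318] [0.6 0.5 0.3] 0.094
grip 16.15 [0.4289 0.0507 0.031 ] [ 0.4 -0.   1. ] 0.0551
19.997313022613525
up 17.43 [0.4281 0.0507 0.1991] [-0.1  0.5 -1.1] 0.0551
via 18.49 [ 0.3301 -0.1496  0.2197] [ 0.5 -0.9 -0.7] 0.055
[-0.62 -0.05  1.91  0.    1.27  1.01]
```

View pics/side2.png

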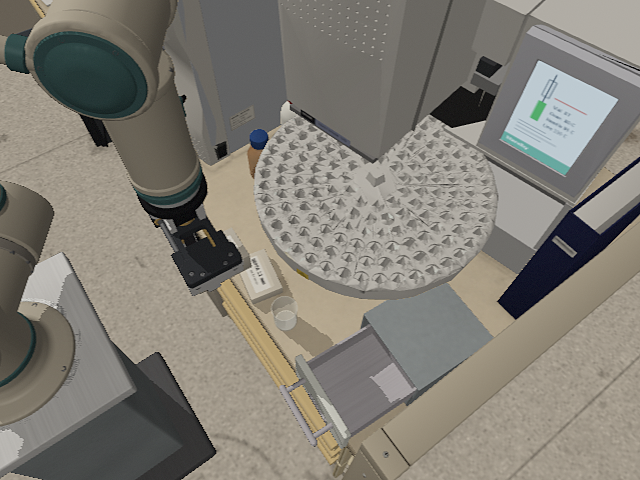

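The side view shows the carton held (opening 55 mm) under the gripper at about (215,270), the beaker and thin carton untouched, and the drawer open at (360,370). I'll place it now.

```bash
python3 - <<'E'
from h import *
F=np.array([.339,-.3685,0])+.117*U
P=F-.038*U+.010*V; print(F,P)
q=down(YAW-np.pi/2)
r.move_l(P*[1,1,0]+[-.03,.05,.215],vel=.2)
r.move_l(P+[0,0,.18],vel=.1); st("above")
print(r.move_l(P+[0,0,.065],vel=.08,guard=5)); st()
g=r.move_l(P+[0,0,.045],vel=.025,guard=3); st(f"touch {g}")
E
```

```text
[ 0.45576789 -0.37586613  0.        ] [ 0.41847286 -0.36349355  0.        ]
above 20.44 [ 0.4183 -0.3633  0.1798] [-0.2  0.5 -1.3] 0.0547
False
 22.03 [ 0.4188 -0.3638  0.0655] [-0.5 -0.3 -0.8] 0.0546
touch True 22.68 [ 0.4183 -0.3633  0.0479] [-0.6  0.9  3.2] 0.0549
```

Contact came at z = 0.048, as expected. I'll release, rise and check.

```bash
python3 - <<'E'
from h import *
p=np.array(telemetry.current_ee_pos())
gripper_to(.062); st("rel")
r.move_l(p+[0,0,.03],vel=.06); st()
r.move_l(p+[0,0,.16],vel=.15); st("up")
r.move_l([.33,-.22,.215],vel=.25); gripper_to(0); 
for c in("top","side"):
    im=vision.snapshot(c); cv2.imwrite(f"pics/{c}3.png",im[:,:,::-1])
    for n in("drawer_handle","drawer_floor","carton","thin_carton","beaker"):
        print(c,n,[(np.round(d["at"],3),round(d["score"],2)) for d in models.mark_of(n,c)[:2]])
a=cv2.imread("pics/top3.png")[180:330,380:480]; b=cv2.imread("pics/side3.png")[290:440,280:380]
cv2.imwrite("pics/crop3.png",cv2.resize(np.hstack([a,b]),None,fx=4,fy=4,interpolation=cv2.INTER_CUBIC)); st()
E
```

```text
rel 23.04 [ 0.4177 -0.3626  0.0473] [ 0.4  0.2 -0.5] 0.0621
 23.7 [ 0.4183 -0.3633  0.0781] [-0.2  0.6 -0.9] 0.0619
up 24.72 [ 0.4179 -0.3628  0.2068] [-0.2  0.6  0.1] 0.0622
top drawer_handle [(array([ 0.418, -0.21 ,  0.003]), 0.25)]
top drawer_floor [(array([ 0.453, -0.379,  0.02 ]), 0.67)]
top carton [(array([ 0.439, -0.364,  0.02 ]), 0.81)]
top thin_carton [(array([ 0.425, -0.113, -0.003]), 0.66)]
top beaker [(array([ 0.454, -0.376,  0.019]), 0.64), (array([ 0.419, -0.212,  0.003]), 0.39)]
side drawer_handle [(array([ 0.337, -0.369,  0.072]), 0.68)]
side drawer_floor [(array([ 0.457, -0.373,  0.02 ]), 0.58)]
side carton [(array([ 0.435, -0.367,  0.014]), 0.73)]
side thin_carton [(array([ 0.427, -0.11 , -0.   ]), 0.84)]
side beaker [(array([ 0.419, -0.208, -0.002]), 0.58)]
 27.16 [ 0.33  -0.22   0.215] [-0.  -0.2  0.2] 0.0005
```

View pics/crop3.png

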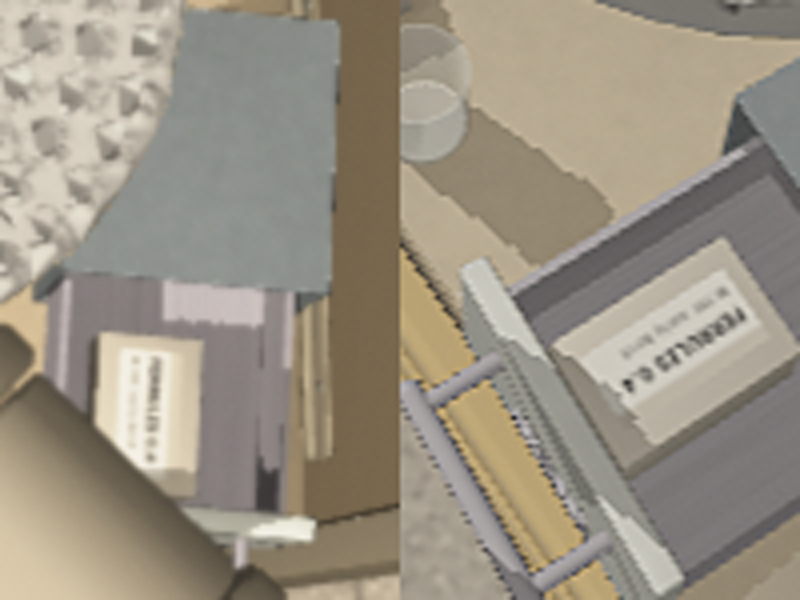

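The carton lies flat in the drawer, clear of the walls and the unit's lip; in the side-view crop it spans about (555..795, 240..470). Now I'll push the drawer shut on the bar with closed fingers.

```bash
python3 - <<'E'
from h import *
H=np.array([.339,-.3685,.076])-.004*V
q=down(YAW)
r.move_to(H-.042*U+[0,0,.12],q); r.move_l(H-.042*U,vel=.15); st("front")
print(r.move_l(H-.024*U,vel=.05,guard=5))
print(r.move_l(H+(.100-.018)*U,vel=.05,guard=12)); st("near")
g=r.move_l(H+(.125-.018)*U,vel=.012,guard=8); st(f"shut {g}")
print("travel",(np.array(telemetry.current_ee_pos())-H)@U+.018)
E
```

```text
front 29.73 [ 0.2972 -0.3704  0.0766] [-0.7 -0.3  0.4] 0.0001
False
False
near 32.5 [ 0.4206 -0.3775  0.076 ] [-1.  -0.2 -0.5] 0.0005
shut True 33.85 [ 0.4356 -0.3782  0.0755] [ 0.4 -0.9  0.3] 0.0003
travel 0.11503202412530285
```

```bash
python3 - <<'E'
from h import *
p=np.array(telemetry.current_ee_pos())
r.move_l(p-.03*U,vel=.06); r.move_l(p-.03*U+[0,0,.14],vel=.2)
r.move_to([.28,-.05,.28],down(YAW)); st()
for c in("top","side"):
    im=vision.snapshot(c); cv2.imwrite(f"pics/{c}4.png",im[:,:,::-1])
    for n in("drawer_handle","thin_carton","beaker","reagent"):
        print(c,n,[(np.round(d["at"],3),round(d["score"],2)) for d in models.mark_of(n,c)[:2]])
a=cv2.imread("pics/top4.png")[170:320,380:480]; b=cv2.imread("pics/side4.png")[280:430,320:420]
cv2.imwrite("pics/crop4.png",cv2.resize(np.hstack([a,b]),None,fx=4,fy=4,interpolation=cv2.INTER_CUBIC))
E
```

```text
36.67 [ 0.2809 -0.0507  0.28  ] [ 0.1 -0.   0.4] 0.0008
top drawer_handle [(array([ 0.453, -0.379,  0.072]), 0.83)]
top thin_carton [(array([ 0.425, -0.113, -0.   ]), 0.64), (array([0.57 , 0.102, 0.002]), 0.28)]
top beaker [(array([ 0.416, -0.209,  0.003]), 0.63)]
top reagent [(array([ 0.57 ,  0.1  , -0.003]), 0.7)]
side drawer_handle [(array([ 0.452, -0.377,  0.073]), 0.81)]
side thin_carton [(array([ 0.422, -0.109, -0.002]), 0.71)]
side beaker [(array([ 0.422, -0.209, -0.002]), 0.68)]
side reagent [(array([0.568, 0.098, 0.002]), 0.73)]
```

View pics/crop4.png

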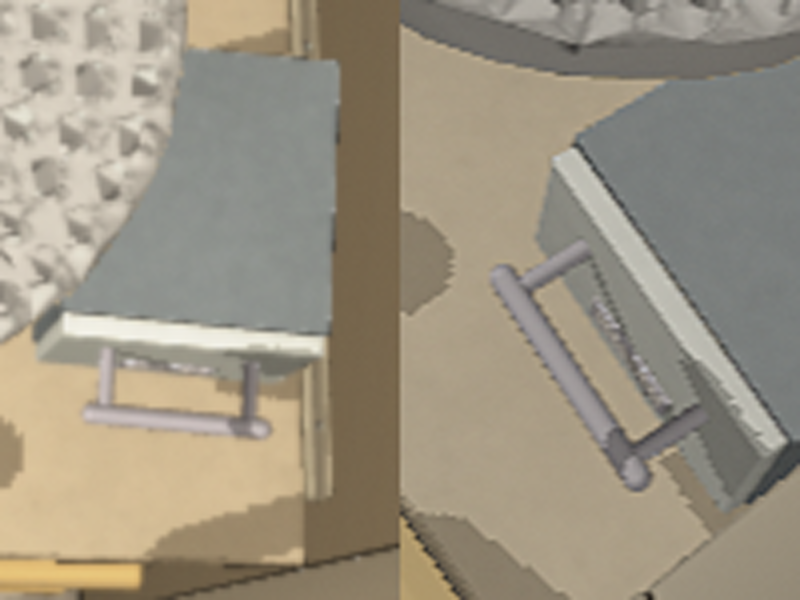

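The crop shows the front panel flush against the unit with no gap (top-view crop, row ~330). The beaker, thin carton and bottle are where they were.

```bash
python3 -c "
from plant import r
print(r.sign_off())"
```

```text
the job is handed in; nothing more can be done
None
```

The thicker carton is lying flat in the drawer, the drawer is fully shut, nothing else was moved, and the job was handed in at about 37 s.

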